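Loosen a clamp bolt with the reversible ratchet

TASK

The ratchet already sits on one bolt of the split shaft clamp, but it is set for tightening. First flip the direction lever on top of its head fully over to the other (loosening) side, then swing the handle anticlockwise, seen from above, until the bolt under it has turned at least an eighth of a turn, and let go with the lever still on the loosening side.

Things in the scene. Friction and masses are not known exactly. Their poses are not given: they have to be found in the camera images.
- ratchet_axis (a point): Centre of the flat top of the ratchet's round steel head (44 mm across, 20 thick), 108 mm above the bench. Bolt, handle and lever all turn about the vertical through it. Fixed to the split clamp: a grey two-piece block 44x100 mm, 58 high, on a plywood foot fixed to the bench, with a 20 mm shaft and a second, bare bolt (leave it) 56 mm away, 66 high.
- lever_tip (a point): Point in the direction lever's fin, 28 mm from the axis, 124 mm above the bench. The lever is a dark disc on the ratchet's head with one upright fin, 6 mm thick, 8 to 34 mm from the axis, top 132 mm above the bench, on the side away from the handle. It swings level about the axis and stays where left; about 2 N sideways here moves it. Push it with a fingertip beside the fin.
- direction_lever (a joint): Lever angle relative to the handle, rad, growing anticlockwise from above. 0 (stop; starts near it) = tightening: fin 0.5 rad clockwise of the line that extends the handle back through the axis. 1.0 (stop) = loosening: fin 0.5 rad anticlockwise of it. Flip it while the handle is about where found, or the pawl may miss.
- handle_grip (a point): Middle of the black handle, 120 mm from the axis, 98 mm above the bench. Grip round, 25 mm thick, level, radial, 80 to 165 mm from the axis; beneath it only things under 30 mm. Stays where left. Idle it takes 1.3 N here, 6.5 N turning the bolt. Set to loosen it drives the bolt anticlockwise after up to 0.2 rad idle; set to tighten it idles that way. Swings 1.3 rad anticlockwise.
- clamp_bolt (a joint): Angle by which the hex bolt under the ratchet, with the socket on it, has been loosened, rad: 0 at the start (tight, goes no further clockwise), growing anticlockwise from above. The bolt stays where it is left.

How it is judged:
On the way, in this order (a step that is already met when the one before it is completed fails the run):
1. the direction lever is flipped over to the loosening side (0.8 rad or more) before the bolt has turned (value of joint direction_lever above 0.8 rad and value of joint clamp_bolt below 0.15 rad), for 0.2 s.
2. the bolt is loosened by 0.7 rad or more (value of joint clamp_bolt above 0.7 rad), for 0.2 s.
At the end, for the whole second after the job is handed in: The bolt under the ratchet stands loosened by at least 0.7 rad (40 degrees) and at rest, with the direction lever still on the loosening side (0.8 rad or more) (value of joint clamp_bolt above 0.7 rad and value of joint direction_lever above 0.8 rad and velocity of joint clamp_bolt between -0.1 and 0.1 rad/s); the robot touches nothing.
It also fails if it takes over 51 s, if anything falls off the work surface, if the arm or the gripper's body presses on something with over 40 N, if the wrist force passes 120 N, or if a joint passes its speed limit or range.

ROBOT

A 6-joint arm with a two-finger parallel gripper is mounted at the origin on a cart in front of the work surface, level with it; the furniture and walls round the work are solid. World frame = base frame: x ahead of the robot, y to its left, z up, the work surface at z = 0. Lengths are in m, angles in rad, forces in N, time in s.
With the tool pointing down it reaches from about 0.35 to 0.875 m from the base axis. Payload 15.5 kg.
Tool frame: the origin (TCP) lies at the centre of the arm's flange, where the gripper is bolted on; the fingertips stand robot.tip_extent ahead of it and the grasp point (between the pads) lies 155 mm ahead of it (robot.tip_extent is the distance from the TCP to the fingertips, in m); z points along the fingers, y is the line along which they close (so a half turn about z gives the same grasp; the last joint's range is limited). The gripper opens to 85 mm and grips with 20 to 120 N. Pads are 22 mm wide; open, the fingers measure 114 mm over their backs; the gripper's body (76 mm by 85 mm) begins 54 mm behind the grasp point. The pads swing forward as they close: fully open they stand 13 mm farther back than shut.
Start: joints at [-1.365, 0.494, 1.345, -0, 1.302, -0.096], TCP at [0.185, -0.597, 0.405] pointing down, gripper open.
Joint ranges: [-2.91, 2.91], [-0.82, 2.16], [0.22, 2.67], [-1.22, 4.37], [0.12, 2.79], [-3.08, 3.08]. Speed limits (rad/s): [1.89, 1.89, 2.57, 3.01, 3.01, 3.01].

INTERFACE

Orientations are given as a unit quaternion [x, y, z, w].
In Python, from workcell import robot, eoat, state, imaging gives the robot as it stands. The module is installed in compiled form; this text tells all that it offers. Calls block until the motion is done:
- robot.move_to(position, orientation): joint-space move of the TCP to a pose.
- robot.move_straight(position, v=0.15, attitude=None): straight line of the TCP; attitude=None keeps the orientation; v is the mean speed in m/s.
- robot.movej(angles): joint-space move.
- eoat.grip(opening, newtons=None): opening from 0.0 (shut) to 1.0 (fully open); newtons is the grip in N (None keeps the last); returns when the fingers have stopped.
- robot.dwell(seconds).
- robot.ik(position, orientation): joint angles nearest the present ones, or None.
- state(): the state.
- imaging.camera(name): name is "side" or "top"; returns the picture (384x512x3 uint8, red, green, blue); there is no depth.
- imaging.camera_model(name): a dict with "K" (3x3 intrinsics, pixels), "D" ([k1, k2, p1, p2, k3] as OpenCV has them; the pictures are not rectified), "R" (3x3) and "t" (3): a world point X has camera coordinates R X + t. Camera axes: x right, y down, z forward; pixel columns grow to the right and rows downward; lengths in m; the calibration is good to about 2 mm. A picture is of the moment at which its call begins. camera_model takes no time and is no camera call.
A pose or a line that the arm cannot do raises robot.IKError and nothing moves.
- robot.hand_in(): hands the job in; it is judged then, once.
The state is a dict: "t": time; "joint_positions": joint angles; "joint_velocities": joint speeds; "joint_efforts": joint torques, N m; "tool_pos": TCP position; "eef_rot": TCP orientation; "contact_force": force on the tool from outside, world axes, zero at the start; "torque": the same for the moment, N m; "grip_width": opening from 0.0 (shut) to 1.0 (fully open); "gripper_force": force on a finger pad.
Only numpy, scipy, OpenCV 4.12 (cv2) and the standard library are available. Lean on these libraries where they do the work, as an engineer would, in place of code of your own. Each camera call takes 0.05 s, during which the arm holds its last target. There are 200 camera calls.

## Working session

There is one attempt and no reset: what is moved stays moved. The work goes in short steps, each a Python script; the robot and the scene stay as the last script left them, time stands still between calls to the robot, and variables do not carry over. Pictures are saved under pics/ and viewed, at most 10 in all, crops included, and the job is handed in when it is done.

```bash
mkdir -p pics; python3 - <<'E'
from workcell import robot,eoat,state,imaging
import cv2
for n in("top","side"):
    im=imaging.camera(n); cv2.imwrite(f"pics/{n}0.png",im[:,:,::-1])
    m=imaging.camera_model(n); print(n,m)
s=state();print(s["t"],s["tool_pos"],s["eef_rot"],robot.tip_extent,s["grip_width"])
E
```

```text
top {'K': array([[462.48365905,   0.        , 256.43880846],
       [  0.        , 462.48365905, 187.54625551],
       [  0.        ,   0.        ,   1.        ]]), 'D': array([-0.09139584,  0.        ,  0.        ,  0.        ,  0.        ]), 'R': array([[ 0.01257371, -0.99992036, -0.00108279],
       [-0.98548594, -0.01220885, -0.16931746],
       [ 0.16929075,  0.00319603, -0.98556097]]), 't': array([0.14624816, 0.54036166, 0.85228293])}
side {'K': array([[434.42433195,   0.        , 260.07646684],
       [  0.        , 434.42433195, 193.78546268],
       [  0.        ,   0.        ,   1.        ]]), 'D': array([-0.01266468,  0.        ,  0.        ,  0.        ,  0.        ]), 'R': array([[ 0.96962542, -0.24455273,  0.00452732],
       [-0.12374672, -0.50644029, -0.85334927],
       [ 0.21098172,  0.82686891, -0.52131998]]), 't': array([-0.49398453,  0.24033659,  0.67149545])}
0.1 [ 0.18514186 -0.59680893  0.40413431] [ 9.88710917e-01  1.49834549e-01 -2.61499744e-05 -5.73826324e-04] 0.1734 0.9977536947004706
```

View pics/top0.png

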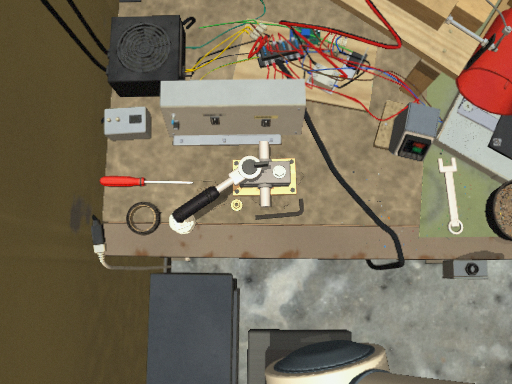

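View pics/side0.png

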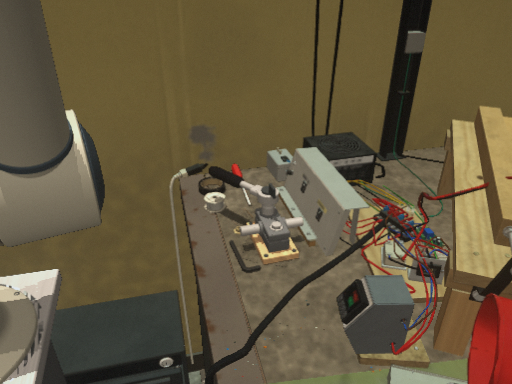

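Top view: ratchet head near (249,169), black handle running to about (175,215), second bolt near (280,171). The enclosure with its flange lies behind, rows 80–145. I'll zoom in and measure.

```bash
cat > h.py <<'E'
from workcell import robot,eoat,state,imaging
import cv2, numpy as np
def ray(n,px):
    m=imaging.camera_model(n)
    u=cv2.undistortPoints(np.array([[px]],float),m["K"],m["D"])[0,0]
    R=m["R"]; return -R.T@m["t"], R.T@np.r_[u,1]
def on(n,px,z):
    c,d=ray(n,px); return c+d*(z-c[2])/d[2]
def proj(n,P):
    m=imaging.camera_model(n)
    return cv2.projectPoints(np.atleast_2d(np.array(P,float)),cv2.Rodrigues(m["R"])[0],m["t"],m["K"],m["D"])[0][:,0]
E
python3 - <<'E'
from h import *
a=cv2.imread("pics/top0.png")[120:240,165:315]; b=cv2.imread("pics/side0.png")[150:270,200:310]
a=cv2.resize(a,None,fx=5,fy=5,interpolation=cv2.INTER_CUBIC); cv2.imwrite("pics/topc.png",a)
b=cv2.resize(b,None,fx=5,fy=5,interpolation=cv2.INTER_CUBIC); cv2.imwrite("pics/sidec.png",b)
im=cv2.imread("pics/top0.png"); g=cv2.cvtColor(im,cv2.COLOR_BGR2GRAY)
mk=np.zeros_like(g); mk[175:225,165:245]=(g[175:225,165:245]<40)
n,l,st,c=cv2.connectedComponentsWithStats(mk)
for i in range(1,n):
    if st[i,4]>60:
        print(st[i],c[i]); pts=np.argwhere(l==i)[:,::-1].astype(np.float32)
        print(cv2.minAreaRect(pts), on("top",c[i],.098))
print(on("top",(249,169),.108))
E
```

```text
[173 187  43  29 148] [195.93243243 198.01351351]
((193.18020629882812, 199.97549438476562), (5.685031414031982, 49.06203842163086), 58.626991271972656) [0.5088401  0.26298671 0.098     ]
[176 192  44  30 181] [197.56906077 207.91160221]
((197.8461456298828, 207.26922607421875), (5.269652366638184, 49.92301940917969), 56.3099365234375) [0.49069067 0.25938318 0.098     ]
[0.56194713 0.16674778 0.108     ]
```

View pics/topc.png

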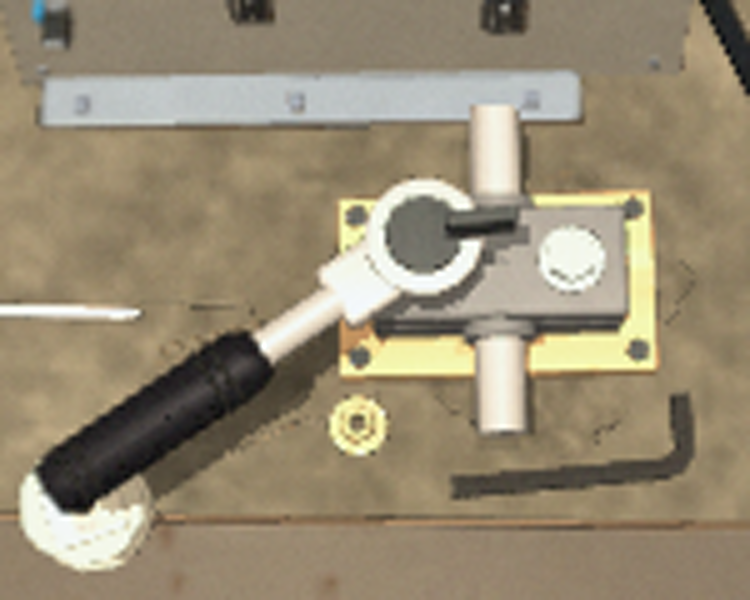

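View pics/sidec.png

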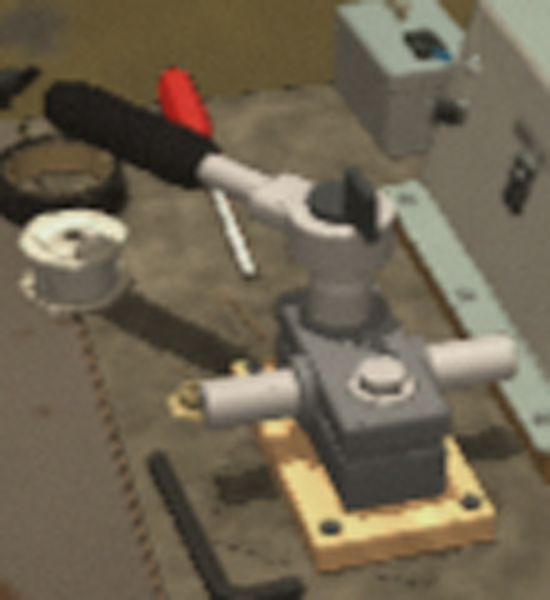

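Close up: head top centre is at about (249.6,167.2) in top and (267.6,192) in side. The fin points right, tip near (268,163), and the grip runs from (215.6,191.6) to (177.6,215.6). Next I'll check these against the given sizes.

```bash
python3 - <<'E'
from h import *
def tri(a,b):
    c1,d1=ray("top",a);c2,d2=ray("side",b)
    A=np.c_[d1,-d2]; s=np.linalg.lstsq(A,c2-c1,rcond=None)[0]; p,q=c1+s[0]*d1,c2+s[1]*d2
    return (p+q)/2,np.linalg.norm(p-q)
# head: bright ring in the top view
im=cv2.imread("pics/top0.png"); roi=im[150:185,232:266]
big=cv2.resize(cv2.cvtColor(roi,cv2.COLOR_BGR2GRAY),None,fx=8,fy=8,interpolation=cv2.INTER_CUBIC)
k=cv2.HoughCircles(cv2.GaussianBlur(big,(9,9),2),cv2.HOUGH_GRADIENT,1,60,param1=120,param2=20,minRadius=75,maxRadius=110)
print("hough",None if k is None else [((c[0]+.5)/8-.5+232,(c[1]+.5)/8-.5+150,c[2]/8) for c in k[0]])
ax=on("top",(249.6,167.2),.108); print("axis",ax,on("side",(267.6,192),.108),tri((249.6,167.2),(267.6,192)))
e=on("top",(261,167.2),.108); print("head radius",np.linalg.norm(e-ax))
g0=on("top",(215.6,191.6),.098);g1=on("top",(177.6,215.6),.098)
for g in(g0,g1): print("grip",g,np.linalg.norm((g-ax)[:2]),np.arctan2(*(g-ax)[[1,0]]))
d=g1-g0;print("grip line ang",np.arctan2(d[1],d[0]))
for px in((254.4,164.6),(268.2,163.2)):
    f=on("top",px,.132);print("fin",f,np.linalg.norm((f-ax)[:2]),np.arctan2(*(f-ax)[[1,0]]))
print("bolt2",on("top",((572)/5+165-.4,258/5+120-.4),.066)-ax)
print("panel top right",tri((305,106),(342,211)), "left", tri((161,106),(296,152)))
E
```

```text
hough [(np.float32(250.0), np.float32(168.5), np.float32(9.875))]
axis [0.56531026 0.16570677 0.108     ] [0.56519613 0.16152178 0.108     ] (array([0.56612565, 0.16572617, 0.10533235]), np.float64(0.00046548358582467364))
head radius 0.02076049549215585
grip [0.52114797 0.22735206 0.098     ] 0.07583171148487569 2.192440188800175
grip [0.47613401 0.29530733 0.098     ] 0.15731722175674023 2.17348106269839
grip line ang 2.155843234923358
fin [0.5649067 0.156829  0.132    ] 0.008886938801865427 -1.616222030804551
fin [0.56774853 0.13242734 0.132     ] 0.03336863373383346 -1.4976605872367312
bolt2 [ 0.00200694 -0.05550815 -0.042     ]
panel top right (array([0.68367386, 0.06389417, 0.10697352]), np.float64(0.0008912750475488294)) left (array([0.68289092, 0.33549582, 0.10097426]), np.float64(0.001096753263635652))
```

The geometry agrees: bolt spacing 55.5 mm, fin angle −1.50 against an expected −1.47, and the handle's direction is 2.17 rad. Now I'll approach with the gripper shut.

```bash
cat >> h.py <<'E'
AX=np.array([.5653,.1655]); HA=2.17
def q(psi): return [float(np.cos(psi/2)),float(np.sin(psi/2)),0.,0.]
def post(phi,r,d,ztip):
    "TCP position with the shut fingertips at radius r, d clockwise of the radial line phi"
    u=np.array([np.cos(phi),np.sin(phi)]);t=np.array([-u[1],u[0]])
    return list(map(float,np.r_[AX+r*u-d*t,ztip+robot.tip_extent]))
def F(): return np.round(state()["contact_force"],2)
E
python3 - <<'E'
from h import *
eoat.grip(0.0); print(robot.tip_extent,state()["grip_width"],state()["t"])
psi=-1.5+np.pi/2
robot.move_to(post(-1.5,.030,.027,.215),q(psi)); print(state()["t"],F(),state()["joint_positions"])
robot.move_straight(post(-1.5,.030,.027,.15)); print(F(),state()["t"])
for n in("top","side"): cv2.imwrite(f"pics/{n}1.png",imaging.camera(n)[:,:,::-1])
a=cv2.resize(cv2.imread("pics/top1.png")[100:240,165:325],None,fx=2.5,fy=2.5,interpolation=cv2.INTER_CUBIC)
b=cv2.resize(cv2.imread("pics/side1.png")[110:250,190:350],None,fx=2.5,fy=2.5,interpolation=cv2.INTER_CUBIC)
cv2.imwrite("pics/c1.png",np.hstack([a,b]))
E
```

```text
0.1734 0.003024149082108307 0.8667
3.725 [-0.21 -0.87  0.86] [ 1.34133975e-01  4.15093272e-01  1.53685637e+00 -1.08487890e-04
  1.18963613e+00  1.63492507e+00]
[ 0.41 -0.07  1.13] 4.3083
```

View pics/c1.png

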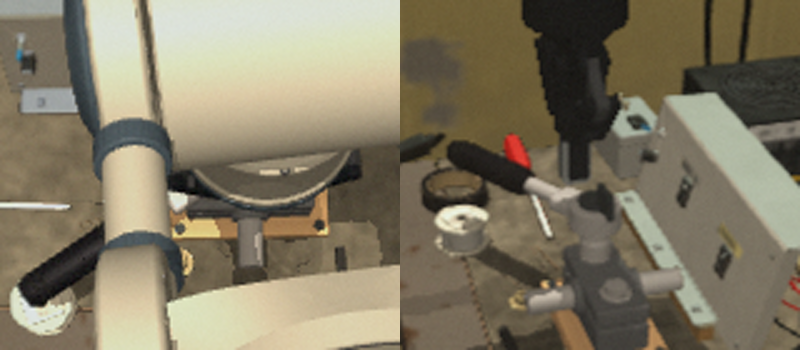

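The side crop shows the shut fingertips at about full-image (259,182), above the head at (269,193). I'll compare that with the projected tip before descending.

```bash
python3 - <<'E'
from h import *
p=np.array(state()["tool_pos"]); print(p, proj("side",[p-[0,0,.1734],p-[0,0,.1734-.03],[*AX,.108],[.5653,.1345,.132]]))
im=cv2.imread("pics/side1.png")[120:220,230:300]
cv2.imwrite("pics/c2.png",cv2.resize(im,None,fx=6,fy=6,interpolation=cv2.INTER_CUBIC))
E
```

```text
[0.54092923 0.13363985 0.32448722] [[259.28785543 181.44826316]
 [259.34609363 167.33669272]
 [267.13655611 190.99585898]
 [271.46927222 188.37543959]]
```

View pics/c2.png

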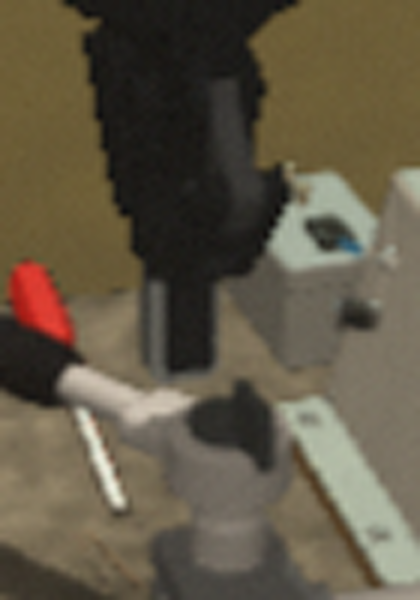

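The tip is where predicted (259.5,181.5), and the narrow part of the fingers is about 40 mm long. Descending, then pushing the fin along its arc.

```bash
python3 - <<'E'
from h import *
f0=F(); robot.move_straight(post(-1.5,.030,.027,.130),v=.08); print(F()-f0)
robot.move_straight(post(-1.5,.030,.027,.117),v=.05); f0=F(); print(f0,state()["t"])
robot.move_straight(post(-1.5,.030,.015,.117),v=.06); print("touch",F()-f0)
for phi in np.arange(-1.4,-.59,.1):
    robot.move_straight(post(phi,.030,.0145,.117),v=.05,attitude=q(phi+np.pi/2))
    d=F()-f0; print(round(phi,2),d,round(state()["t"],2))
    if np.linalg.norm(d)>9: break
cv2.imwrite("pics/side3.png",imaging.camera("side")[:,:,::-1])
im=cv2.imread("pics/side3.png")[120:220,230:300]
cv2.imwrite("pics/c3.png",cv2.resize(im,None,fx=6,fy=6,interpolation=cv2.INTER_CUBIC))
E
```

```text
[ 0.06 -0.62 -1.12]
[ 0.11 -0.52 -1.21] 5.2167
touch [-0.91 -0.1   1.21]
-1.4 [-0.32  0.53  1.75] 5.82
-1.3 [0.12 0.67 0.47] 6.07
-1.2 [0.1  0.57 0.37] 6.32
-1.1 [-0.56  0.67  0.95] 6.57
-1.0 [0.54 0.53 1.6 ] 6.82
-0.9 [-0.21  0.04  1.93] 7.07
-0.8 [-0.38 -0.15  1.4 ] 7.32
-0.7 [0.27 0.03 0.42] 7.57
-0.6 [-0.23 -0.21  1.56] 7.82
```

View pics/c3.png

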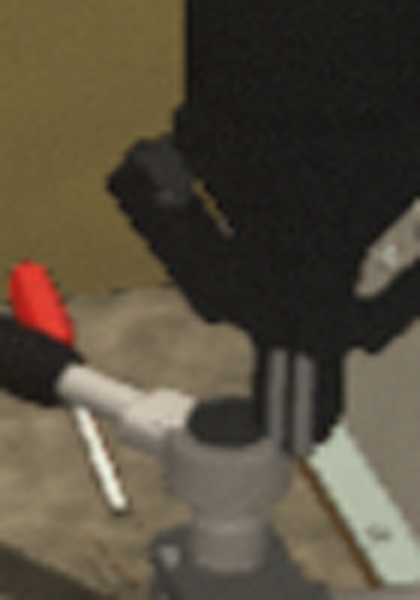

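The fin's old position at the head's right is now empty and the fingers stand where it was. It is hidden behind them, so it has moved. Continuing in finer steps towards the stop, expected at −0.47.

```bash
python3 - <<'E'
from h import *
f0=np.array([-.1,0,0])
for phi in np.arange(-.56,-.36,.03):
    robot.move_straight(post(phi,.030,.0145,.117),v=.04,attitude=q(phi+np.pi/2))
    robot.dwell(.1); d=np.mean([(robot.dwell(.02),F())[1] for _ in range(4)],axis=0)
    t=np.array([-np.sin(phi),np.cos(phi)]); ft=-d[:2]@t; print(round(phi,2),d.round(2),"tang",round(ft,2),round(state()["t"],2))
    if ft>5: break
# retract: back off clockwise, then up, look
robot.move_straight(post(phi,.030,.026,.117),v=.08)
robot.move_straight(post(phi,.030,.026,.21),v=.15)
robot.move_to(post(HA,.120,.045,.20),q(HA-np.pi/2)); print(state()["t"],state()["joint_positions"])
for n in("top","side"): cv2.imwrite(f"pics/{n}4.png",imaging.camera(n)[:,:,::-1])
a=cv2.resize(cv2.imread("pics/top4.png")[130:220,170:280],None,fx=3.6,fy=3.6,interpolation=cv2.INTER_CUBIC)
b=cv2.resize(cv2.imread("pics/side4.png")[150:240,200:310],None,fx=3.6,fy=3.6,interpolation=cv2.INTER_CUBIC)
cv2.imwrite("pics/c4.png",np.hstack([a,b]))
E
```

```text
-0.56 [-0.25 -0.7   0.44] tang 0.73 8.28
-0.53 [-0.68 -0.55  0.25] tang 0.82 8.7
-0.5 [-0.28 -1.    0.05] tang 1.01 9.12
-0.47 [-0.05 -0.74 -0.21] tang 0.68 9.53
-0.44 [ 0.08 -1.33  0.14] tang 1.17 9.95
-0.41 [-0.72 -3.14  0.71] tang 3.16 10.37
-0.38 [-0.57 -4.22  0.59] tang 4.13 10.78
12.7167 [ 3.98031300e-01  5.01448323e-01  1.42776889e+00 -2.67538375e-04
  1.21342788e+00  1.36815742e+00]
```

View pics/c4.png

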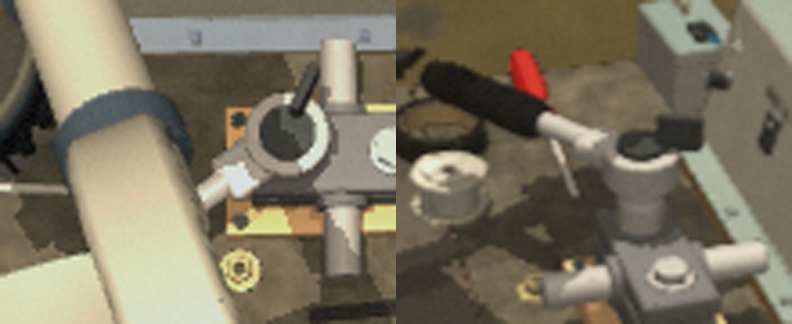

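The lever now points up-right, with its tip near (257.4,148.5) in the top view, and the handle has not moved. I'll check the angle, then sweep the handle.

```bash
python3 - <<'E'
from h import *
f=on("top",(257.4,148.5),.132)[:2]-AX; a=np.arctan2(f[1],f[0]); print("fin",np.linalg.norm(f),a,"lever",a-(HA-np.pi)+.5)
if a-(HA-np.pi)+.5<.85: raise SystemExit("check lever")
Q=lambda p:q(p-np.pi/2)
robot.move_straight(post(HA,.120,.045,.082),v=.12); f0=F(); print("down",f0)
robot.move_straight(post(HA,.120,.026,.082),v=.08); print("near",F()-f0)
for phi in np.arange(HA+.05,HA+1.151,.1):
    robot.move_straight(post(phi,.120,.0235,.082),v=.07,attitude=Q(phi))
    d=F()-f0; t=np.array([-np.sin(phi),np.cos(phi)]); print(round(phi-HA,2),d,"tang",round(-d[:2]@t,2),round(state()["t"],2))
    if np.linalg.norm(d)>25: break
robot.move_straight(post(phi,.120,.045,.082),v=.1)
robot.move_straight(post(phi,.120,.045,.22),v=.15)
robot.move_to(post(HA-.3,.20,.05,.25),q(HA-np.pi/2)); print(state()["t"])
for n in("top","side"): cv2.imwrite(f"pics/{n}5.png",imaging.camera(n)[:,:,::-1])
a=cv2.resize(cv2.imread("pics/top5.png")[130:230,180:300],None,fx=3.3,fy=3.3,interpolation=cv2.INTER_CUBIC)
b=cv2.resize(cv2.imread("pics/side5.png")[150:250,190:310],None,fx=3.3,fy=3.3,interpolation=cv2.INTER_CUBIC)
cv2.imwrite("pics/c5.png",np.hstack([a,b]))
E
```

```text
fin 0.0320736641249302 -0.43863553794109145 lever 1.0329571156487019
down [ 0.37  0.93 -0.26]
near [-0.48 -0.65  1.27]
0.05 [ 0.53 -1.67  0.58] tang -0.59 14.61
0.15 [ 0.97  0.36 -0.02] tang 0.96 14.93
0.25 [2.08 1.21 0.32] tang 2.28 15.26
0.35 [1.21 2.09 0.25] tang 2.4 15.58
0.45 [ 1.34  2.24 -0.43] tang 2.61 15.91
0.55 [ 1.56  2.42 -0.35] tang 2.85 16.23
0.65 [ 1.47  1.76 -1.28] tang 2.13 16.56
0.75 [-0.46  2.34 -0.14] tang 2.18 16.88
0.85 [ 0.51  3.43 -0.79] tang 3.47 17.21
0.95 [ 0.13  2.43 -0.28] tang 2.43 17.53
1.05 [-0.39  2.06 -0.62] tang 2.08 17.86
1.15 [-0.79  2.6  -0.94] tang 2.7 18.18
20.9083
```

View pics/c5.png

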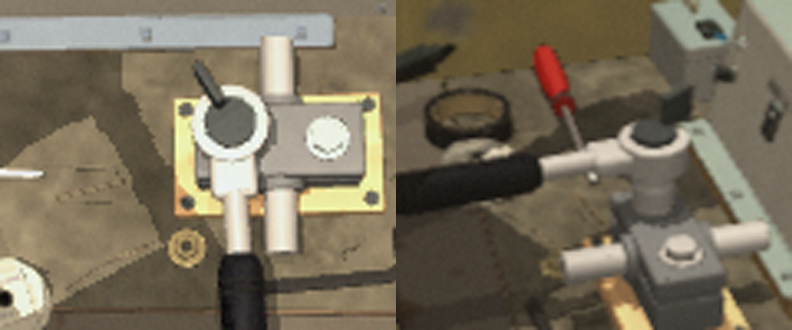

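The handle now points straight down the picture and the lever still leads on the loosening side, near crop (197,65). The tangential force rose from about 1 to 2.5 N after 0.2 rad, which suggests the pawl engaged. I'll measure the angles, then confirm with a short back-swing, which should read only idle force.

```bash
python3 - <<'E'
from h import *
P=lambda u,v:(180+(u+.5)/3.3-.5,130+(v+.5)/3.3-.5)
g=on("top",P(242,310),.098)[:2]-AX; h=np.arctan2(g[1],g[0])%(2*np.pi)
f=on("top",P(198,64),.132)[:2]-AX; a=np.arctan2(f[1],f[0])
print("handle",np.linalg.norm(g),h,"swing",h-HA,"fin",np.linalg.norm(f),a,"lever",a-(h-np.pi)+.5)
Q=lambda p:q(p-np.pi/2)
def meas(phi):
    d=np.mean([(robot.dwell(.02),F())[1] for _ in range(5)],axis=0)-f0
    return round(float(d[:2]@[-np.sin(phi),np.cos(phi)]),2)
robot.move_to(post(h,.12,-.055,.22),Q(h)); robot.move_straight(post(h,.12,-.048,.082),v=.15)
robot.dwell(.1); f0=0; f0=np.mean([(robot.dwell(.02),F())[1] for _ in range(5)],axis=0)
robot.move_straight(post(h,.12,-.0245,.082),v=.08); print("near",meas(h))
for phi in h-np.arange(.05,.36,.1):
    robot.move_straight(post(phi,.12,-.0235,.082),v=.07,attitude=Q(phi)); print(round(phi-h,2),meas(phi),round(state()["t"],2))
robot.move_straight(post(phi,.12,-.05,.082),v=.1); robot.move_straight(post(phi,.12,-.05,.22),v=.2); print(state()["t"])
E
```

```text
handle 0.10208415238264923 3.2129740517319383 swing 1.0429740517319384 fin 0.032985158783263156 0.5763973974066388 lever 1.0050159992644936
near 0.07
-0.05 0.14 24.48
-0.15 0.57 24.89
-0.25 0.5 25.3
-0.35 0.14 25.71
26.9667
```

The back-swing reads about 0.4 N against about 2.5 N forward, so the forward stroke drove the bolt: roughly 1.04 rad of swing less at most 0.2 rad idle, so at least 0.84 rad. One last look before handing in.

```bash
python3 - <<'E'
from h import *
p=state()["tool_pos"]; robot.move_straight([p[0],p[1],p[2]+.08],v=.15)
for n in("top","side"): cv2.imwrite(f"pics/{n}6.png",imaging.camera(n)[:,:,::-1])
a=cv2.resize(cv2.imread("pics/top6.png")[130:230,180:300],None,fx=3.3,fy=3.3,interpolation=cv2.INTER_CUBIC)
b=cv2.resize(cv2.imread("pics/side6.png")[150:250,190:310],None,fx=3.3,fy=3.3,interpolation=cv2.INTER_CUBIC)
cv2.imwrite("pics/c6.png",np.hstack([a,b])); print(state()["t"],F())
E
```

```text
27.7417 [ 0.21 -0.18 -0.08]
```

View pics/c6.png

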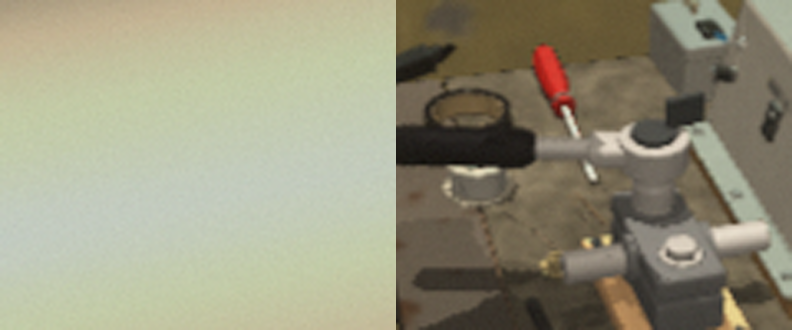

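The handle has swung back a little, the lever is still on the loosening side (fin near crop (685,108)), and the robot is clear.

```bash
python3 -c "
from workcell import robot
print(robot.hand_in())"
```

```text
the job is handed in; nothing more can be done
None
```

I handed the job in at about 28 s with the lever at the loosening stop, the bolt loosened by an estimated 0.84 rad or more (inferred from handle swing and push forces, not seen directly) and the robot clear; the hand-in returned no verdict.

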